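# Put the muddler away and close the bar box squarely

## Task

Lay the bamboo muddler flat inside the open dark wooden bar box. Then set the pale bamboo lid on the box with its grip upwards, square and flush with the box's edges all round, lowering it gently rather than dropping it. Leave the box, the decanter, the copper mug and the jigger where they stand.

Things in the scene. Friction and masses are not known exactly. Their poses are not given: they have to be found in the camera images.
- box: Open-topped dark wooden bar box, loose, about 0.8 kg: 200 mm (its x) by 130 mm (its y) outside, 50 mm high, walls 8 mm, floor 6 mm thick, so 184 by 114 mm inside and 44 mm deep; a small brass plate on each short end. It stands upright on the white cart top. Origin: centre of its underside; z up.
- box_top (a point): Centre of the box's open mouth, at rim height, 50 mm above the box's underside; axes as the box's.
- lid: The box's flat lid, loose, about 0.25 kg: a pale bamboo board 200 mm (its x) by 130 mm (its y) by 8 mm, the same outline as the box, with a plain flat underside: no lip locates it. A solid dark wooden bar grip stands upright in its middle: 110 mm long along x, 18 mm wide along y, rising 34 mm above the board (top 42 mm above the underside). It starts lying flat on the cart top, grip upwards. It fits either way round. Origin: centre of the underside; z up.
- muddler: Bamboo muddler lying on the cart top, loose, about 0.07 kg: 160 mm long along its x, 26 mm thick; a square 26 mm handle from x = -80 to +30 mm and a round 26 mm diameter head from +30 to +80 mm. Origin: middle of its length, on its underside.
- muddler_mid (a point): Middle of the muddler's length on its axis, 13 mm above its underside; axes as the muddler's.
- decanter: Clear glass decanter with its stopper in, 100 mm in diameter, 240 mm tall, upright; leave it alone. Origin: centre of its underside.
- mug: Copper-tone steel mug, 84 mm in diameter, 95 mm high, handle at its +y side; leave it alone. Origin: centre of its underside.
- jigger: Steel double-cone jigger standing upright, 52 mm in diameter, 90 mm high; leave it alone. Origin: centre of its underside.
Mind the look-alikes: they are no part of the job. What is shaped like the lid but blue or turquoise is not meant.

How it is judged (in metres and radians):
On the way:
1. the muddler lies flat in the open box, released (x of muddler_mid in the frame of box between -0.05 and 0.05 m and y of muddler_mid in the frame of box between -0.06 and 0.06 m and z of muddler_mid in the frame of box between 0.01 and 0.026 m and contact force between the fingers and muddler below 0.05 N and linear speed of muddler below 0.03 m/s and horizontal distance between lid and box_top above 0.1 m), for 0.2 s.
At the end, for the whole second after the job is handed in: The muddler lies flat on the box's floor inside it; the lid rests level on the box's rim, grip up, its centre within 5 mm of the box's centre (horizontally) and its long edges within 0.06 rad (3.4 degrees) of the box's, either way round; box, lid and muddler at rest and released (x of muddler_mid in the frame of box between -0.05 and 0.05 m and y of muddler_mid in the frame of box between -0.06 and 0.06 m and z of muddler_mid in the frame of box between 0.01 and 0.026 m and horizontal distance between lid and box_top below 0.005 m and angle between the x axis of lid and the x axis of box, either way round below 0.06 rad and angle between lid's own z axis and vertical below 0.03 rad and z of lid in the frame of box between 0.047 and 0.053 m and linear speed of each of lid, box, muddler below 0.02 m/s); the robot touches nothing.
It fails at once if decanter moved by more than 20 mm (distance of decanter from where it was at the start of the episode above 0.02 m).
It fails at once if mug moved by more than 20 mm (distance of mug from where it was at the start of the episode above 0.02 m).
It fails at once if jigger moved by more than 20 mm (distance of jigger from where it was at the start of the episode above 0.02 m).
It fails at once if the box pushed more than 30 mm from where it stood (distance of box from where it was at the start of the episode above 0.03 m).
It fails at once if the lid dropped: falling freely from more than about 15 mm (over 0.55 m/s while the fingers do not hold it) (linear speed of lid above 0.55 m/s and contact force between the fingers and lid below 0.05 N).
It also fails if it takes over 70 s, if anything falls off the work surface, if the arm or the gripper's body presses on something with over 40 N, if the wrist force passes 120 N, or if a joint passes its speed limit or range.

## Robot

A 7-joint arm with a two-finger parallel gripper is mounted at the origin on the work surface. World frame = base frame: x ahead of the robot, y to its left, z up, the work surface at z = 0. Lengths are in m, angles in degrees, forces in N, time in s.
With the tool pointing down it reaches from about 0.425 to 0.875 m from the base axis. Payload 8.4 kg.
Tool frame: the origin (TCP) lies midway between the tips of the shut fingers; the grasp point (between the pads) lies 19 mm behind it; z points along the fingers, x is the direction in which the jaws open and shut, and the axes are right-handed (so a half turn about z gives the same grasp; the last joint's range is limited). The gripper opens to 85 mm and grips with 20 to 120 N. Pads are 22 mm wide; open, the fingers measure 114 mm over their backs; the gripper's body (76 mm by 85 mm) begins 54 mm behind the grasp point. The pads swing forward as they close: fully open they stand 13 mm farther back than shut.
Start: joints at [69.316, 19.091, 2.286, 83.961, -0.768, 76.965, -3.352], TCP at [0.168, -0.628, 0.231] pointing down, gripper open.
Joint ranges: [-147.57, 147.57], [-21.85, 119.76], [-74.77, 79.35], [14.55, 137.4], [-85.83, 265.84], [4.83, 119.75], [-152.11, 152.11]. Speed limits (degrees/s): [127.2, 127.2, 159.86, 159.86, 180, 180, 180].

## Interface

Orientations are given as [roll, pitch, yaw] about the fixed x, y, z axes, in that order (R = Rz(yaw) Ry(pitch) Rx(roll)).
In Python, from bench import bot gives the robot as it stands. The module is installed in compiled form; this text tells all that it offers.
- The arm moves only by the shell command python3 -m jog 'ROWS' [FORCE]. ROWS is JSON, one flat list of numbers, 7 for each row, row after row: the opening in per cent of the stroke, from 0 (shut) to 100 (fully open), then the shift along the tool's x, y, z in mm, then the turn, a rotation vector about the tool's x, y, z in rad. A call has 1 to 5 rows; each row shifts and turns the commanded pose from where the row before left it, along the tool's axes as they then stand; what a row does not reach is not made up. A row lasts 1/8 s, in which the tool goes at most 62.5 mm and 10.7 degrees, less where a joint would pass 70% of its speed; a pose out of reach is approached as far as the arm can. A call with a gripper value outside its range is refused whole. The fingers move at their own pace and stop on an object; FORCE is the grip in N (left out, the last holds). Time passes only in rows, so rows that do not move let the fingers close. It gives the time, the measured TCP pose, the force and the opening at its end, in the units of the state.
- bot.observe(): the state, without advancing time (a new reading comes with each control period).
- bot.snapshot(name): name is "scene" or "top" or "wrist"; returns a dict with "img" (384x512x3 uint8, red, green, blue), "K" (3x3 intrinsics, pixels), "origin" and "orientation" of the camera in the world. Camera axes: x right, y down, z forward; pixel columns grow to the right and rows downward; lengths in m; the calibration is good to about 2 mm. A picture is of the moment at which its call begins. There is no depth.
- bot.job_done(): hands the job in, once; it reports no verdict.
The state is a dict: "clock": time; "joint_pos": joint angles; "joint_vel": joint speeds; "joint_efforts": joint torques, N m; "eef_pos": TCP position; "tcp_rot": TCP orientation; "ft_force": force on the tool from outside, world axes, zero at the start; "torque": the same for the moment, N m; "grip_width": opening from 0.0 (shut) to 1.0 (fully open).
Only numpy, scipy, OpenCV 4.12 (cv2) and the standard library are available. Lean on these libraries where they do the work, as an engineer would, in place of code of your own. Each camera call takes 0.05 s, during which the arm holds its last target.

## Working session

There is one attempt and no reset: what is moved stays moved. The work goes in short steps, Python scripts to look and compute and a shell command to move; the robot and the scene stay as the last step left them, time stands still between calls to the robot, and variables do not carry over. Pictures are saved under pics/ and viewed, and the job is handed in when it is done.

```bash
mkdir -p pics
python3 - <<'E'
from bench import bot
import cv2,numpy as np
print(bot.observe())
for n in("scene","top","wrist"):
    s=bot.snapshot(n); cv2.imwrite(f"pics/{n}0.png",s["img"][:,:,::-1]); print(n,s["K"].tolist() if hasattr(s["K"],'tolist') else s["K"],s["origin"],s["orientation"])
E
```

```text
{'clock': 0.0, 'joint_pos': array([69.31684956, 19.12983198,  2.28351443, 84.01243506, -0.7673675 ,
       76.96580048, -3.3502653 ]), 'joint_vel': array([0.04938464, 0.06702227, 0.02207853, 0.01864188, 0.01229146,
       0.1575166 , 0.02113177]), 'joint_efforts': array([ 5.64004404e-04, -6.58555913e+01,  1.36568740e+00, -4.05555654e+01,
        1.67260162e-02,  1.26730307e-02, -2.87865475e-05]), 'eef_pos': array([ 0.16808485, -0.62740568,  0.23043099]), 'tcp_rot': array([ 1.79993737e+02,  9.26324605e-02, -7.49989459e+01]), 'ft_force': array([ 0.50389999,  0.24078397, -0.62835881]), 'torque': array([-0.00087591,  0.03370854,  0.02400465]), 'grip_width': 1.000866553829267}
scene [[484.9379128346831, 0.0, 257.8074846888806], [0.0, 484.9379128346831, 190.28903904212387], [0.0, 0.0, 1.0]] [1.10064348 0.5758986  1.47151223] [-1.50341866e+02  7.02957896e-02  1.31741505e+02]
top [[421.9388021539132, 0.0, 254.56338937941774], [0.0, 421.9388021539132, 187.55202250848], [0.0, 0.0, 1.0]] [0.36284551 0.01766503 1.57873893] [-174.25834261    1.04893393  -89.0000532 ]
wrist [[278.737057130282, 0.0, 254.33115710377342], [0.0, 278.737057130282, 194.3676558900658], [0.0, 0.0, 1.0]] [ 0.23317512 -0.61087198  0.37313855] [ 1.64626493e+02  7.95556021e-02 -7.50670632e+01]
```

View pics/scene0.png

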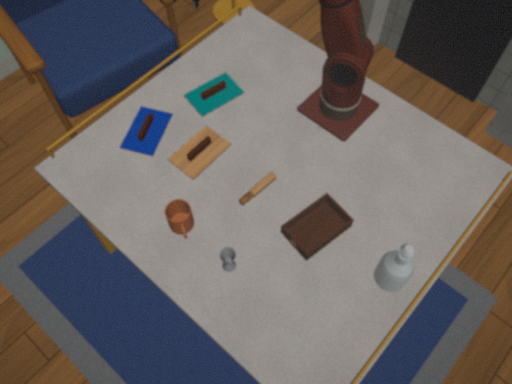

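View pics/top0.png

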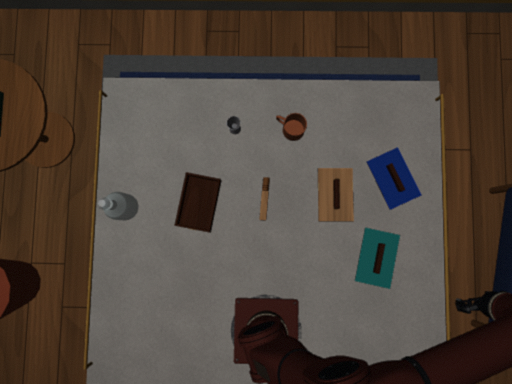

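View pics/wrist0.png

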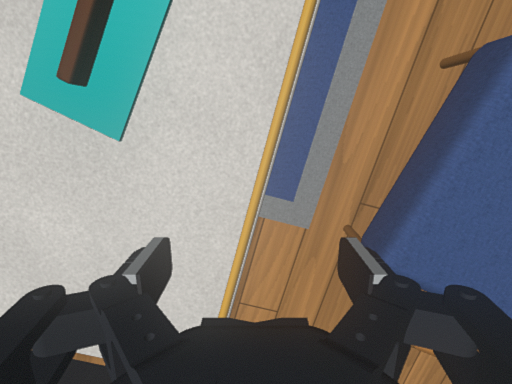

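The scene image shows three lid-shaped boards: blue (147,130; top view 394,178), turquoise (214,94; top 377,258) and pale bamboo (200,150; top 336,195). The pale bamboo one matches the description. In the top view the box is at (199,202), the muddler at (265,199), the mug at (294,126), the jigger at (234,125) and the decanter at (117,205).

```bash
cat > h.py <<'E'
from bench import bot
import cv2,numpy as np
from scipy.spatial.transform import Rotation as R
def cam(s): return np.array(s["K"]),np.array(s["origin"]),R.from_euler('xyz',s["orientation"],degrees=True).as_matrix()
def ray(s,uv,z):
    K,o,M=cam(s); uv=np.atleast_2d(uv).astype(float)
    d=(M@np.linalg.inv(K)@np.c_[uv,np.ones(len(uv))].T).T
    return o+d*((z-o[2])/d[:,2])[:,None]
def proj(s,P):
    K,o,M=cam(s); p=(K@(M.T@(np.atleast_2d(P)-o).T)).T
    return p[:,:2]/p[:,2:]
def rect(P): # xy points in m -> center, size, yaw of the long side
    (c,wh,a)=cv2.minAreaRect((P[:,:2]*1000).astype(np.float32))
    if wh[0]<wh[1]: wh=wh[::-1]; a+=90
    a=(a+90)%180-90
    return np.round(c,1),np.round(wh,1),round(a,2)
def biggest(mask,near):
    cs,_=cv2.findContours(mask.astype(np.uint8),cv2.RETR_EXTERNAL,cv2.CHAIN_APPROX_NONE)
    cs=[c for c in cs if cv2.pointPolygonTest(cv2.convexHull(c),near,True)>-6 and cv2.contourArea(c)>30]
    return max(cs,key=cv2.contourArea)[:,0,:] if cs else None
E
python3 - <<'E'
from h import *
s=bot.snapshot("top");im=s["img"]
cv2.imwrite("pics/crop.png",cv2.resize(np.ascontiguousarray(im[100:250,160:430,::-1]),None,fx=2.9,fy=2.9,interpolation=cv2.INTER_CUBIC))
for p in [(265,205),(265,182),(325,180),(336,195),(199,202),(230,200),(300,230)]: print(p,im[p[1],p[0]], cv2.cvtColor(im[p[1]:p[1]+1,p[0]:p[0]+1],cv2.COLOR_RGB2HSV)[0,0])
hsv=cv2.cvtColor(im,cv2.COLOR_RGB2HSV)
m=(hsv[:,:,1]>70)
for n,near,z in(("box",(199,202),.05),("mud",(265,199),.013),("lid",(336,195),.008)):
    c=biggest(m,near); print(n,c.min(0),c.max(0),rect(ray(s,c,z)))
E
```

```text
(265, 205) [115  84  55] [ 15 133 115]
(265, 182) [83 52 29] [ 13 166  83]
(325, 180) [117  85  56] [ 14 133 117]
(336, 195) [33 16  7] [ 10 201  33]
(199, 202) [36 18 13] [  7 163  36]
(230, 200) [109 106 101] [ 19  19 109]
(300, 230) [106 103  99] [ 17  17 106]
box [0 8] [511 383] (array([510.1,  63.3]), array([1944. , 1384.8]), -89.58)
mud [0 8] [511 383] (array([513.7,  64.5]), array([1991. , 1418.3]), -89.58)
lid [0 8] [511 383] (array([514.2,  64.6]), array([1997.4, 1422.8]), -89.58)
```

View pics/crop.png

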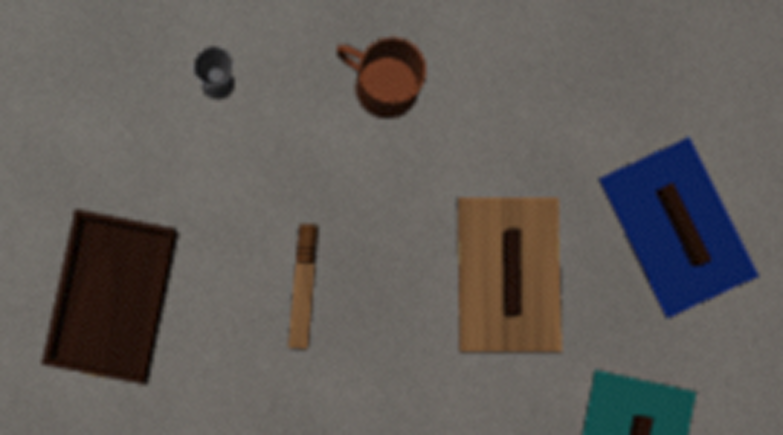

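The crop confirms it: the pale bamboo lid with its dark bar is at crop (510,275), the muddler is at (303,287) with its darker head up, and the open box is at (110,297). The blue and turquoise boards on the right are decoys.

Run:
```python
from h import *
s=bot.snapshot("top");im=s["img"]
f=6
for n,(x0,y0,x1,y1),z in(("box",(165,160,235,245),.05),("mud",(250,170,280,228),.013),("lid",(310,160,362,230),.008)):
    cr=cv2.resize(np.ascontiguousarray(im[y0:y1,x0:x1]),None,fx=f,fy=f,interpolation=cv2.INTER_CUBIC)
    h=cv2.cvtColor(cr,cv2.COLOR_RGB2HSV)
    c=biggest(h[:,:,1]>80,(cr.shape[1]/2,cr.shape[0]/2))
    uv=(c+.5)/f-.5+[x0,y0]
    print(n,rect(ray(s,uv,z)))
```

```text
box (array([460. , 255.1]), array([199.5, 132. ]), -10.27)
mud (array([480.6,  12.8]), array([160.6,  25.5]), -3.99)
lid (array([ 500.5, -251.5]), array([199.4, 130.7]), 0.84)
```

```bash
python3 -m jog '[100,0,0,0,0,0,0.166,100,0,0,0,0,0,0.166,100,-50,-35.5,0,0,0,0,100,-50,-35.5,0,0,0,0,100,-50,-35.5,0,0,0,0]' 40; python3 -m jog '[100,-50,-35.5,0,0,0,0,100,-50,-35.5,0,0,0,0,100,-50,-35.5,0,0,0,0,100,-50,-35.5,0,0,0,0,100,-50,-35.5,0,0,0,0]'; python3 -m jog '[100,0,0,0,0,0,0,100,0,0,0,0,0,0]'
python3 - <<'E'
from h import *
s=bot.snapshot("wrist");np.save("w1.npy",s,allow_pickle=True)
cv2.imwrite("pics/w1.png",s["img"][:,:,::-1]);print(bot.observe()["joint_pos"])
E
```

```text
clock: 0.88
eef_pos: [0.286, -0.4841, 0.2313]
tcp_rot: [-180.0, -0.0, -94.0]
ft_force: [1.1, -0.7, 0.4]
grip_width: 0.999
clock: 1.5
eef_pos: [0.4805, -0.2471, 0.2315]
tcp_rot: [-180.0, -0.0, -94.0]
ft_force: [0.4, -0.2, 0.1]
grip_width: 1.0
clock: 1.75
eef_pos: [0.4793, -0.2491, 0.2312]
tcp_rot: [180.0, -0.0, -94.0]
ft_force: [-1.1, -0.8, 0.9]
grip_width: 0.999
[ 36.51080271   7.20735285 -14.91199422  98.6487464    1.94954041
  74.41572338 -72.91930534]
```

View pics/w1.png

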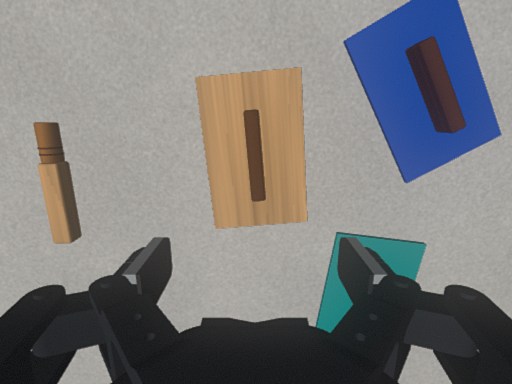

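The wrist view shows the bamboo lid at about (252,150), its grip at (255,155), and the muddler on the left at (57,183). Next I measure them.

```bash
cat >> h.py <<'E'
def meas(s,box,z,thr=80,f=3):
    x0,y0,x1,y1=box; im=s["img"]
    cr=cv2.resize(np.ascontiguousarray(im[y0:y1,x0:x1]),None,fx=f,fy=f,interpolation=cv2.INTER_CUBIC)
    h=cv2.cvtColor(cr,cv2.COLOR_RGB2HSV)
    c=biggest(h[:,:,1]>thr,(cr.shape[1]/2,cr.shape[0]/2))
    uv=(c+.5)/f-.5+[x0,y0]
    return rect(ray(s,uv,z)),uv
E
python3 - <<'E'
from h import *
s=np.load("w1.npy",allow_pickle=True).item()
print(meas(s,(180,50,325,235),.008)[0],"mud",meas(s,(20,105,100,255),.013)[0])
# grip top: dark
im=s["img"][95:215,230:280].astype(int).sum(2)
g=biggest(im<170,(25,60)); print("grip",rect(ray(s,g+[230,95],.042)), im.min())
E
```

```text
(array([ 501.1, -251.5]), array([199., 129.]), 0.91) mud (array([477.7,  17.4]), array([164.8,  38.2]), -9.26)Traceback (most recent call last):
  File "<stdin>", line 6, in <module>
TypeError: unsupported operand type(s) for +: 'NoneType' and 'list'
```

```bash
python3 -m jog '[100,-52.3,3.3,0,0,0,0,100,-52.3,3.3,0,0,0,0,100,-52.3,3.3,0,0,0,0,100,-52.3,3.3,0,0,0,0,100,-52.3,3.3,0,0,0,0]'; python3 -m jog '[100,0,0,0,0,0,0,100,0,0,0,0,0,0]'
python3 - <<'E'
from h import *
s=bot.snapshot("wrist");np.save("w2.npy",s,allow_pickle=True)
cv2.imwrite("pics/w2.png",s["img"][:,:,::-1])
E
```

```text
clock: 2.42
eef_pos: [0.4812, 0.013, 0.2315]
tcp_rot: [-180.0, -0.0, -94.2]
ft_force: [0.6, 0.5, -0.3]
grip_width: 1.0
clock: 2.68
eef_pos: [0.4814, 0.0115, 0.2313]
tcp_rot: [180.0, -0.0, -94.1]
ft_force: [0.2, -0.3, 0.1]
grip_width: 1.0
```

View pics/w2.png

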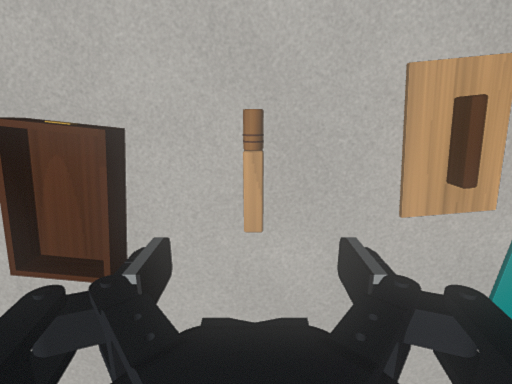

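The muddler is centred between the fingers at (253,170) and aligned with the tool, so I descend and grasp.

```bash
python3 -m jog '[100,-1,0,60,0,0,0,100,0,0,60,0,0,0,100,0,0,60,0,0,0,70,0,0,34,0,0,0,60,0,0,12,0,0,0]' 40; python3 -m jog '[0,0,0,0,0,0,0,0,0,0,0,0,0,0,0,0,0,0,0,0,0,0,0,0,0,0,0,0,0,0,0,0,0,0,0]'
```

```text
clock: 3.35
eef_pos: [0.4801, 0.0125, 0.0033]
tcp_rot: [179.8, -0.0, -94.2]
ft_force: [-0.1, 0.2, -0.1]
grip_width: 0.61
clock: 3.98
eef_pos: [0.4825, 0.0141, 0.0065]
tcp_rot: [-179.9, -0.0, -94.0]
ft_force: [-1.9, -0.8, 6.3]
grip_width: 0.295
```

```bash
python3 -m jog '[0,0,0,-30,0,0,0,0,0,0,-55,0,0,0,0,0,0,-55,0,0,0,0,0,0,-55,0,0,0,0,0,0,0,0,0,0]'; python3 -m jog '[0,-59.7,9.8,0,0,0,0,0,-59.7,9.8,0,0,0,0,0,-59.7,9.8,0,0,0,0,0,-59.7,9.8,0,0,0,0,0,0,0,0,0,0,0.108]';python3 -m jog '[0,0,0,0,0,0,0,0,0,0,0,0,0,0]'
python3 - <<'E'
from h import *
s=bot.snapshot("wrist");np.save("w3.npy",s,allow_pickle=True)
cv2.imwrite("pics/w3.png",s["img"][:,:,::-1])
E
```

```text
clock: 4.6
eef_pos: [0.484, 0.0146, 0.205]
tcp_rot: [-179.5, -0.0, -94.0]
ft_force: [1.2, -0.4, -0.9]
grip_width: 0.291
clock: 5.22
eef_pos: [0.4567, 0.2605, 0.1996]
tcp_rot: [179.9, 0.1, -99.9]
ft_force: [0.4, -0.7, -0.4]
grip_width: 0.292
clock: 5.48
eef_pos: [0.4593, 0.2542, 0.1998]
tcp_rot: [180.0, -0.0, -100.2]
ft_force: [0.9, -0.7, -0.9]
grip_width: 0.293
```

View pics/w3.png

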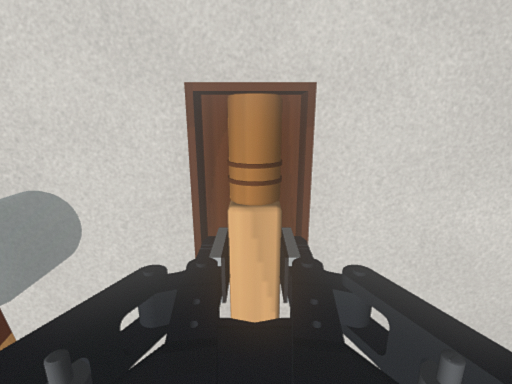

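The muddler hangs level and in line with the box: rim corners at (186,84) and (316,84), muddler axis at col 255. I lower it in, release partly and rise.

```bash
python3 -m jog '[0,0,0,55,0,0,0,0,0,0,55,0,0,0,0,0,0,40,0,0,0,0,0,0,25,0,0,0,0,0,0,9,0,0,0]'; python3 -m jog '[0,0,0,2,0,0,0,0,0,0,0,0,0,0]'
```

```text
clock: 6.15
eef_pos: [0.4587, 0.254, 0.015]
tcp_rot: [179.9, -0.1, -100.2]
ft_force: [-0.1, 0.2, -1.0]
grip_width: 0.29
clock: 6.4
eef_pos: [0.46, 0.2554, 0.0153]
tcp_rot: [-179.9, 0.0, -100.2]
ft_force: [0.2, 0.2, -0.6]
grip_width: 0.29
```

```bash
python3 -m jog '[55,0,0,0,0,0,0,55,0,0,0,0,0,0,55,0,0,0,0,0,0,55,0,0,-10,0,0,0,55,0,0,-30,0,0,0]'
```

```text
clock: 7.02
eef_pos: [0.4583, 0.2548, 0.0542]
tcp_rot: [179.9, -0.1, -100.2]
ft_force: [0.1, -0.2, 0.5]
grip_width: 0.552
```

```bash
python3 -m jog '[55,0,0,-50,0,0,0,55,0,0,-60,0,0,0,100,0,0,-60,0,0,0,100,0,0,-30,0,0,0,100,0,0,0,0,0,0]'; python3 -m jog '[100,0,0,0,0,0,0]'
python3 - <<'E'
from h import *
s=bot.snapshot("wrist");np.save("w4.npy",s,allow_pickle=True)
cv2.imwrite("pics/w4.png",s["img"][:,:,::-1])
E
```

```text
clock: 7.65
eef_pos: [0.4601, 0.2562, 0.2576]
tcp_rot: [-179.7, 0.1, -100.2]
ft_force: [-0.6, 0.2, -0.2]
grip_width: 1.002
clock: 7.78
eef_pos: [0.4588, 0.255, 0.254]
tcp_rot: [180.0, -0.0, -100.2]
ft_force: [0.5, -0.3, -0.7]
grip_width: 0.997
```

View pics/w4.png

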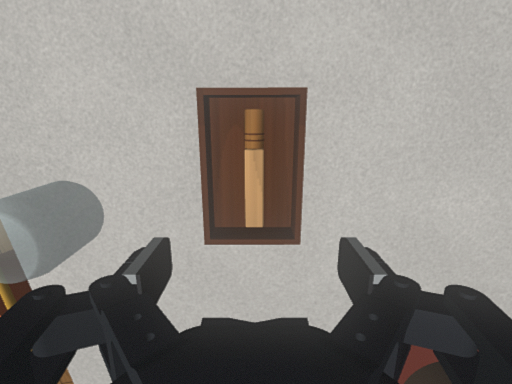

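The muddler lies flat in the box at (254,168); the rim spans (197,88) to (307,88) at the top and (204,244) to (300,244) at the bottom. Next I measure the box.

Run:
```python
from h import *
s=np.load("w4.npy",allow_pickle=True).item()
for t in(60,80,100): r,uv=meas(s,(180,70,325,262),.05,t); print(r, uv.min(0),uv.max(0))
# corners via quad approximations
q=cv2.approxPolyDP(cv2.convexHull(uv.astype(np.float32)),4,True)[:,0]; print(q,ray(s,q,.05).round(4).tolist())
```

```text
(array([461.4, 257.5]), array([198.9, 129.3]), -10.21) [196.          87.33333333] [306.33333333 243.66666667]
(array([461.5, 257.5]), array([198. , 128.5]), -10.25) [196.33333333  87.66666667] [306.         243.33333333]
(array([467.8, 255.5]), array([163.6, 101.4]), -9.79) [210.33333333  97.33333333] [294. 227.]
[[292.33334  98.     ]
 [289.66666 224.     ]
 [220.66667 226.     ]
 [210.66667 139.66667]
 [217.66667  98.     ]] [[0.5391, 0.1944, 0.05], [0.3827, 0.2205, 0.05], [0.3963, 0.3113, 0.05], [0.5091, 0.2996, 0.05], [0.5548, 0.281, 0.05]]
```

```bash
python3 -m jog '[100,0,0,0,0,0,-0.097,100,0,0,0,0,0,-0.097,100,56.4,-3.8,0,0,0,0,100,56.4,-3.8,0,0,0,0,100,56.4,-3.8,0,0,0,0]'; python3 -m jog '[100,56.4,-3.8,0,0,0,0,100,56.4,-3.8,0,0,0,0,100,56.4,-3.8,0,0,0,0,100,56.4,-3.8,0,0,0,0,100,56.4,-3.8,0,0,0,0]';python3 -m jog '[100,56.4,-3.8,0,0,0,0,100,0,0,0,0,0,0,100,0,0,0,0,0,0]'
python3 - <<'E'
from h import *
s=bot.snapshot("wrist");np.save("w5.npy",s,allow_pickle=True)
cv2.imwrite("pics/w5.png",s["img"][:,:,::-1])
print(meas(s,(180,70,325,255),.008,60)[0],meas(s,(180,70,325,255),.008,80)[0])
E
```

```text
clock: 8.45
eef_pos: [0.4726, 0.0844, 0.2532]
tcp_rot: [179.9, 0.0, -89.1]
ft_force: [0.4, 0.3, -0.2]
grip_width: 1.005
clock: 9.07
eef_pos: [0.4961, -0.197, 0.2531]
tcp_rot: [179.9, 0.0, -89.1]
ft_force: [1.8, 0.2, 0.0]
grip_width: 1.0
clock: 9.45
eef_pos: [0.5011, -0.251, 0.253]
tcp_rot: [179.9, 0.1, -89.1]
ft_force: [-0.5, 0.0, 0.7]
grip_width: 0.997
(array([ 501.4, -251.5]), array([199.2, 129.8]), 0.91) (array([ 501.4, -251.5]), array([198.3, 129. ]), 0.93)
```

View pics/w5.png

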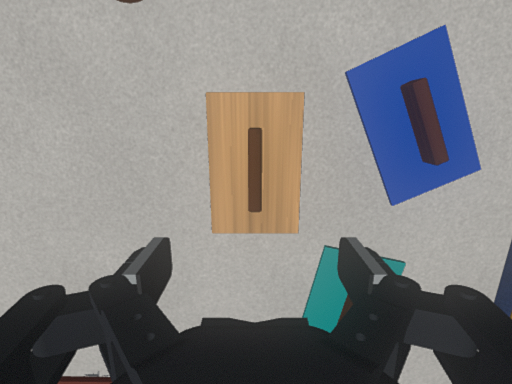

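The bamboo lid is square to the tool at (255,163), with its grip at col 255 between the jaws. The blue and turquoise boards are clear of the fingers, so I descend and grip.

```bash
python3 -m jog '[100,0,0,60,0,0,0,100,0,0,60,0,0,0,100,0,0,60,0,0,0,70,0,0,40,0,0,0,60,0,0,18,0,0,0]' 70; python3 -m jog '[0,0,0,0,0,0,0,0,0,0,0,0,0,0,0,0,0,0,0,0,0,0,0,0,0,0,0,0,0,0,0,0,0,0,0]';python3 -m jog '[0,0,0,0,0,0,0,0,0,0,-10,0,0,0,0,0,0,-30,0,0,0,0,0,0,-50,0,0,0,0,0,0,-50,0,0,0]'
```

```text
clock: 10.12
eef_pos: [0.5004, -0.2496, 0.0143]
tcp_rot: [179.8, 0.1, -89.0]
ft_force: [-0.7, -0.5, 0.8]
grip_width: 0.61
clock: 10.75
eef_pos: [0.5027, -0.2521, 0.0183]
tcp_rot: [-179.8, -0.1, -89.1]
ft_force: [-0.7, 0.8, 6.6]
grip_width: 0.195
clock: 11.38
eef_pos: [0.501, -0.2517, 0.1583]
tcp_rot: [180.0, 0.0, -89.1]
ft_force: [0.4, -0.8, -3.4]
grip_width: 0.195
```

```bash
python3 -m jog '[0,-30,1.9,-20,0,0,0,0,-50,3.1,-10,0,0,0,0,-50,3.1,0,0,0,0,0,-50,3.1,0,0,0,0,0,-50,3.1,0,0,0,0]'; python3 -m jog '[0,-50,3.1,0,0,0,0,0,-50,3.1,0,0,0,0,0,-50,3.1,0,0,0,0,0,-50,3.1,0,0,0,0,0,-40,2.5,0,0,0,0]';python3 -m jog '[0,-38.5,2.5,0,0,0,0.05,0,0,0,0,0,0,0.072,0,0,0,0,0,0,0.072,0,0,0,0,0,0,0,0,0,0,0,0,0,0]'
python3 -m jog '[0,0,0,0,0,0,0,0,0,0,0,0,0,0]'
python3 - <<'E'
from h import *
s=bot.snapshot("wrist");np.save("w6.npy",s,allow_pickle=True)
cv2.imwrite("pics/w6.png",s["img"][:,:,::-1])
E
```

```text
clock: 12.0
eef_pos: [0.483, -0.0206, 0.1871]
tcp_rot: [-179.9, -0.0, -89.1]
ft_force: [1.7, 0.5, -3.6]
grip_width: 0.196
clock: 12.62
eef_pos: [0.4642, 0.2196, 0.1871]
tcp_rot: [-179.9, -0.0, -89.0]
ft_force: [-0.2, -1.2, -2.9]
grip_width: 0.196
clock: 13.25
eef_pos: [0.4617, 0.256, 0.1867]
tcp_rot: [-180.0, -0.0, -100.1]
ft_force: [0.4, -0.1, -2.2]
grip_width: 0.194
clock: 13.5
eef_pos: [0.4617, 0.2561, 0.1864]
tcp_rot: [-180.0, 0.0, -100.2]
ft_force: [0.2, 0.3, -3.8]
grip_width: 0.191
```

View pics/w6.png

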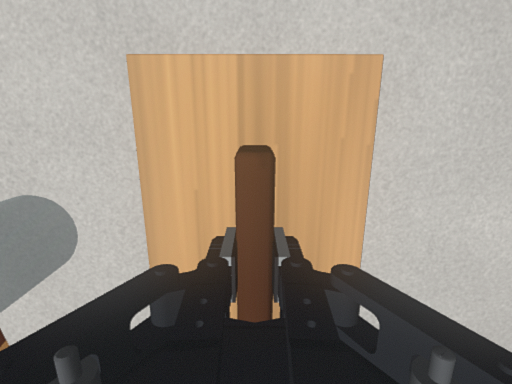

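The lid is held centred: far corners at (128,55) and (382,55), edge horizontal. I check it against the expected position at this height.

Run:
```python
from h import *
s=np.load("w6.npy",allow_pickle=True).item()
im=cv2.cvtColor(s["img"],cv2.COLOR_RGB2HSV)
m=((im[:,:,1]>90)).astype(np.uint8); m[230:]=0; m[:,:100]=0;m[:,410:]=0
c=biggest(m>0,(255,150)); 
z=.1864-.0165+.008
P=ray(s,c,z)
q=cv2.approxPolyDP(cv2.convexHull(c),6,True)[:,0]; Q=ray(s,q,z)
a=np.radians(-10.2);ux=np.array([np.cos(a),np.sin(a)]);uy=np.array([-ux[1],ux[0]])
for i in range(len(q)): d=Q[i,:2]-[.4617,.2561]; print(q[i],(d@ux*1e3).round(1),(d@uy*1e3).round(1))
```

```text
[382  55] 97.3 -63.7
[363 229] 4.9 -63.7
[146 229] 5.0 62.6
[128  54] 97.8 61.8
```

```bash
python3 -m jog '[0,0,0,40,0,0,0,0,0,0,40,0,0,0,0,0,0,18,0,0,0,0,0,0,8,0,0,0,0,0,0,0,0,0,0]'; python3 -m jog '[0,0,0,3,0,0,0,0,0,0,3,0,0,0,0,0,0,0,0,0,0]'; python3 -c "
from h import *
s=bot.snapshot('scene');cv2.imwrite('pics/s7.png',cv2.resize(np.ascontiguousarray(s['img'][170:300,250:430,::-1]),None,fx=4,fy=4,interpolation=2))"
```

```text
clock: 14.18
eef_pos: [0.4621, 0.2565, 0.0809]
tcp_rot: [-180.0, 0.0, -100.2]
ft_force: [0.0, 0.7, -2.7]
grip_width: 0.195
clock: 14.55
eef_pos: [0.4617, 0.2561, 0.0744]
tcp_rot: [-180.0, 0.0, -100.2]
ft_force: [0.6, 0.4, -3.7]
grip_width: 0.196
```

View pics/s7.png

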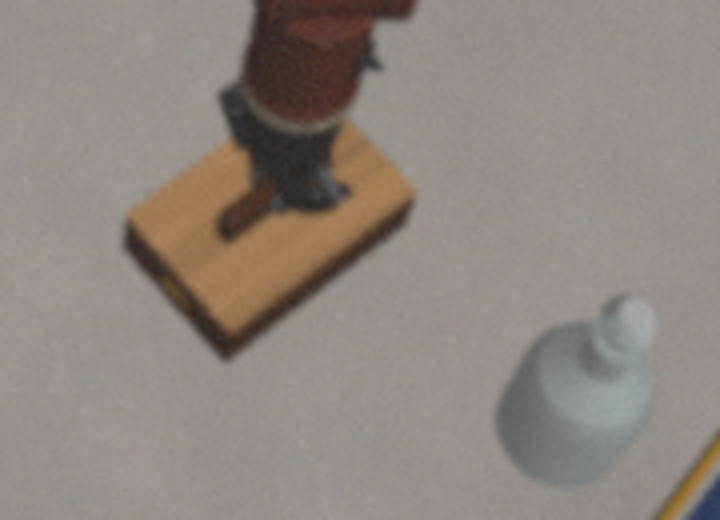

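The lid hovers just above the box, aligned, with its corners directly over the box corners at (125,220), (228,340) and (412,200). I lower it in small steps until I feel contact.

```bash
python3 -m jog '[0,0,0,2,0,0,0,0,0,0,1,0,0,0,0,0,0,0,0,0,0]'; python3 -m jog '[0,0,0,1,0,0,0,0,0,0,1,0,0,0,0,0,0,0,0,0,0]'; python3 -m jog '[0,0,0,1,0,0,0,0,0,0,0,0,0,0]'
```

```text
clock: 14.98
eef_pos: [0.4616, 0.2561, 0.0712]
tcp_rot: [180.0, -0.0, -100.2]
ft_force: [-0.1, -0.2, -2.7]
grip_width: 0.197
clock: 15.35
eef_pos: [0.4616, 0.2562, 0.0692]
tcp_rot: [180.0, -0.0, -100.2]
ft_force: [0.8, -0.1, -3.4]
grip_width: 0.193
clock: 15.6
eef_pos: [0.4618, 0.2562, 0.0684]
tcp_rot: [-180.0, 0.0, -100.2]
ft_force: [-0.5, 1.2, -3.2]
grip_width: 0.196
```

```bash
python3 -m jog '[0,0,0,1,0,0,0,0,0,0,0,0,0,0]'; python3 -m jog '[0,0,0,1,0,0,0,0,0,0,0,0,0,0]'; python3 -m jog '[0,0,0,1,0,0,0,0,0,0,0,0,0,0]'
```

```text
clock: 15.85
eef_pos: [0.4618, 0.2563, 0.0683]
tcp_rot: [-180.0, -0.0, -100.2]
ft_force: [-3.6, -2.6, 9.2]
grip_width: 0.199
clock: 16.1
eef_pos: [0.4618, 0.2563, 0.0682]
tcp_rot: [-179.9, -0.0, -100.2]
ft_force: [-9.8, -6.4, 20.7]
grip_width: 0.197
clock: 16.35
eef_pos: [0.4618, 0.2563, 0.0682]
tcp_rot: [-179.9, -0.1, -100.2]
ft_force: [-13.5, -8.6, 34.2]
grip_width: 0.195
```

Contact is firm at TCP z 0.068. I relieve the pressure, then open partly.

```bash
python3 -m jog '[0,0,0,-1.5,0,0,0,0,0,0,-1.2,0,0,0,0,0,0,0,0,0,0]'; python3 -m jog '[30,0,0,0,0,0,0,45,0,0,0,0,0,0,60,0,0,0,0,0,0,60,0,0,0,0,0,0]'; python3 -m jog '[60,0,0,-20,0,0,0,70,0,0,-50,0,0,0,100,0,0,-60,0,0,0,100,0,0,-60,0,0,0,100,0,0,0,0,0,0]'; python3 -m jog '[100,0,0,0,0,0,0]'
python3 - <<'E'
from h import *
s=bot.snapshot("wrist");np.save("w8.npy",s,allow_pickle=True)
cv2.imwrite("pics/w8.png",cv2.resize(np.ascontiguousarray(s["img"][60:270,130:370,::-1]),None,fx=2.8,fy=2.8,interpolation=2))
for t in (60,80): print(meas(s,(170,60,345,262),.058,t)[0])
E
```

```text
clock: 16.73
eef_pos: [0.4618, 0.2562, 0.0683]
tcp_rot: [-180.0, 0.0, -100.2]
ft_force: [-1.2, -1.0, 5.2]
grip_width: 0.196
clock: 17.23
eef_pos: [0.4617, 0.2561, 0.068]
tcp_rot: [180.0, -0.0, -100.2]
ft_force: [-0.0, 0.0, -1.0]
grip_width: 0.6
clock: 17.85
eef_pos: [0.4634, 0.258, 0.2645]
tcp_rot: [-179.5, 0.3, -100.2]
ft_force: [-0.7, 0.0, -1.1]
grip_width: 1.007
clock: 17.98
eef_pos: [0.4615, 0.2562, 0.2588]
tcp_rot: [-179.9, 0.0, -100.2]
ft_force: [0.8, 0.5, -0.5]
grip_width: 1.001
(array([460.4, 256.1]), array([199.4, 130.2]), -10.26)
(array([460.5, 256.1]), array([198.5, 129.5]), -10.27)
```

View pics/w8.png

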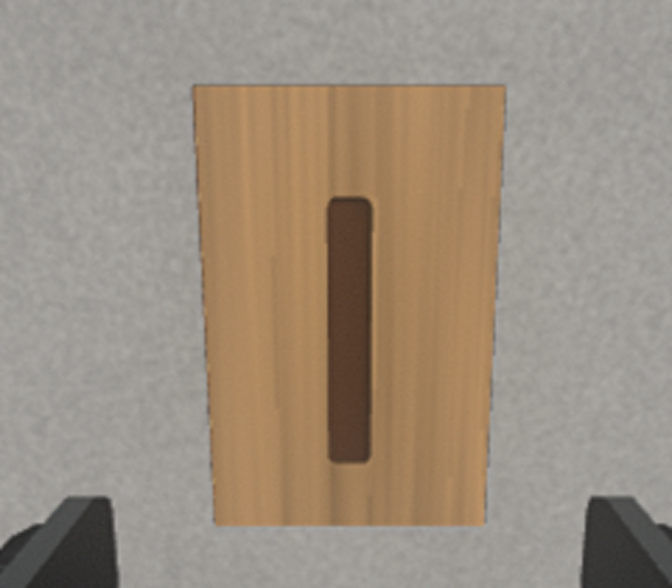

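The lid reads (460.4, 256.1) at −10.3°, against the box's (461.4, 257.5) at −10.2°, so it is about 1.7 mm off. I check from the side that the faces are flush.

```bash
python3 -m jog '[100,50,-20,0,0,0,0,100,50,-20,0,0,0,0,100,50,-20,0,0,0,0,100,0,0,0,0,0,0,100,0,0,0,0,0,0]'
python3 - <<'E'
from h import *
s=bot.snapshot("wrist");np.save("w9.npy",s,allow_pickle=True)
cv2.imwrite("pics/w9.png",cv2.resize(np.ascontiguousarray(s["img"][80:300,30:290,::-1]),None,fx=2.7,fy=2.7,interpolation=2))
t=bot.snapshot("top");np.save("t9.npy",t,allow_pickle=True)
print(meas(t,(165,160,235,245),.05,80,6)[0])
E
```

```text
clock: 18.65
eef_pos: [0.4935, 0.0983, 0.2572]
tcp_rot: [179.9, 0.0, -100.2]
ft_force: [-0.1, 0.7, -0.3]
grip_width: 1.002
(array([462. , 229.5]), array([309.1, 219.1]), 1.04)
```

View pics/w9.png

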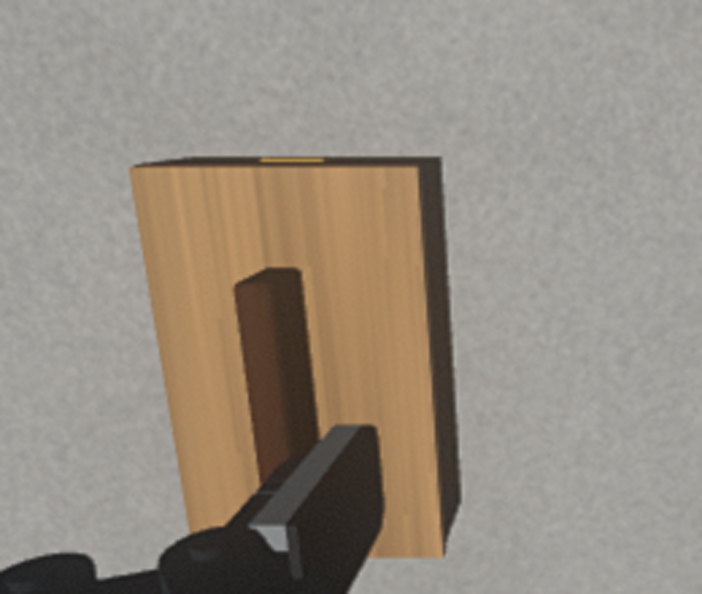

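The −y long face and the +x end face are visible below the lid (crop cols 418–460 and row ~160). I cast the lid's top edge and the box's bottom edge and compare them.

Run:
```python
from h import *
s=np.load("w9.npy",allow_pickle=True).item()
g=s["img"].astype(float); r=g[:,:,0]; b=g[:,:,2]
a=np.radians(-10.24);ux=np.array([np.cos(a),np.sin(a)]);uy=np.array([-ux[1],ux[0]]);C=np.array([.461,.2565])
def sub(v,lev): # first crossing index
    i=np.where((v[:-1]-lev)*(v[1:]-lev)<=0)[0][0]; return i+(lev-v[i])/(v[i+1]-v[i])
top=[];bot_=[]
for row in range(155,235,4):
    v=r[row]; m=200
    lo=170+np.argmin(v[170:205]) ; 
    # lid edge: walking left from dark band
    x=lo
    L=(v[150:180].mean()+v[lo])/2
    while v[x]<L: x-=1
    top.append((x+(v[x]-L)/(v[x]-v[x+1]),row))
    H=(v[220:240].mean()+v[lo])/2; x=lo
    while v[x]<H: x+=1
    bot_.append((x-(v[x]-H)/(v[x]-v[x-1]),row))
for n,p,z in(("lid",top,.058),("lid at z.05",top,.05),("box",bot_,0)):
    q=(ray(s,p,z)[:,:2]-C)@uy*1e3; print(n,np.median(q).round(2),q.round(1)[:6],q.round(1)[-4:])
top=[];bot_=[]
for col in range(90,180,4):
    v=r[:,col]; lo=130+np.argmin(v[130:146]); x=lo
    if 124<col<154: continue
    L=(v[150:160].mean()+v[lo])/2
    while v[x]<L:x+=1
    top.append((col,x-(v[x]-L)/(v[x]-v[x-1])))
    H=(v[110:125].mean()+v[lo])/2;x=lo
    while v[x]<H:x-=1
    bot_.append((col,x+(v[x]-H)/(v[x]-v[x+1])))
for n,p,z in(("lid",top,.058),("box",bot_,0)):
    q=(ray(s,p,z)[:,:2]-C)@ux*1e3; print(n,np.median(q).round(2),q.round(1))
```

```text
lid -65.57 [-65.6 -65.7 -65.6 -65.4 -65.6 -65.6] [-65.7 -65.6 -65.5 -65.6]
lid at z.05 -63.59 [-63.6 -63.7 -63.6 -63.4 -63.6 -63.7] [-63.8 -63.6 -63.5 -63.7]
box -63.73 [-63.7 -63.8 -63.7 -63.6 -63.8 -63.9] [-63.7 -63.7 -63.8 -63.7]
lid 99.93 [ 99.8 100.  100.  100.  100.1 100.   99.9 100.   99.9  99.9  99.9  99.9
  99.9  99.9  99.9  99.9]
box 100.08 [ 98.1  98.9  99.8 100.1 100.  100.1 100.1 100.1 100.1 100.1 100.  100.1
 100.1 100.1 100.1 100.2]
```

The lid is within about 2 mm of the box (x 0.1 mm, y 1.8 mm) and parallel, and the gripper is clear. I hand the job in.

```bash
python3 -c "
from bench import bot
print(bot.job_done(), bot.observe()['clock'])"
```

```text
the job is handed in; nothing more can be done
the job is handed in; nothing more can be done
```

The bamboo muddler is lying flat in the box, and the pale bamboo lid is set on top with its grip up. I handed the job in at about 19 s; no verdict is reported.

- **Muddler:** I released it in the box with the gripper partly open. The wrist picture taken afterwards showed it flat and centred, before the lid went on.
- **Lid:** I lowered it in 1 mm steps until it touched. The last two steps came after contact and pressed to about 34 N; I eased that off before opening.
- **Fit:** from the side, the lid and box edges agree to 0.1 mm along the box's length and about 1.8 mm across it, and are parallel to within about 0.1°. A separate comparison of their measured centres gave a 1.7 mm offset.
- **Checks that failed or were not made:** one last top-camera measurement was useless because the arm merged with the box in the picture. I did not measure the decanter, mug or jigger again, but the arm's path stayed away from them.

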